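# Find the rocking bore cap and push it home

## Robot

A 6-joint arm with a two-finger parallel gripper is mounted at the origin on the work surface. World frame = base frame: x ahead of the robot, y to its left, z up, the work surface at z = 0. Lengths are in m, angles in rad, forces in N, time in s.
With the tool pointing down it reaches from about 0.25 to 0.725 m from the base axis. Payload 4 kg.
Tool frame: the origin (TCP) lies on the centre line of the jaws, within the pads' length; the fingertips stand 25 mm ahead of it and the grasp point (between the pads) lies 6 mm ahead of it; z points along the fingers, x is the direction in which the jaws open and shut, and the axes are right-handed (so a half turn about z gives the same grasp; the last joint's range is limited). The gripper opens to 85 mm and grips with 20 to 120 N. Pads are 22 mm wide; open, the fingers measure 114 mm over their backs; the gripper's body (76 mm by 85 mm) begins 54 mm behind the grasp point. The pads swing forward as they close: fully open they stand 13 mm farther back than shut.
Start: joints at [1.302, 0.241, 0.005, 1.335, 0, 1.571], TCP at [0.133, 0.482, 0.256] pointing down, gripper open.
Joint ranges: [-2.72, 2.72], [-1.05, 1.87], [-1.09, 1.28], [-1.99, 2.15], [-1.42, 1.44], [-3.14, 3.14]. Speed limits (rad/s): [2.79, 2.79, 3.14, 3.14, 3.14, 3.14].

## Interface

Orientations are given as a unit quaternion [x, y, z, w].
In Python, from workcell import bot, imaging, order gives the robot as it stands.
- The arm moves only by the tool carry_out, never from a script. Its argument "moves" is a list of rows, each a list of 5 numbers: the shift along the tool's x, y, z scaled (see below), then the turn about the tool's z scaled (see below), then the opening, from -1 (shut) to 1 (fully open). In form: [[tx, ty, tz, roll, hand], ...]. A call has 1 to 20 rows; each row is the pose to reach, as a shift and turn from the pose commanded when the call began, along the tool's axes at that moment; what a row does not reach only later rows make up. The controller multiplies each number of a shift by 0.1 m and each number of a turn by 90 degrees. A row lasts 1/10 s, in which the tool goes at most 50 mm and 8.59 degrees, less where a joint would pass 70% of its speed; a pose out of reach is approached as far as the arm can. A call with a number of a shift or a turn outside -1 to 1 is refused whole. A call with a gripper value outside its range is refused whole. The fingers move at their own pace and stop on an object; the grip force is fixed at half the most. Time passes only in rows, so rows that repeat a pose let the fingers close. It gives the time, the measured TCP pose, the force and the opening at its end, in the units of the state.
- bot.get_obs(): the state, without advancing time (a new reading comes with each control period).
- imaging.camera(name): name is "scene" or "top"; returns the picture (480x640x3 uint8, red, green, blue); there is no depth.
- imaging.camera_model(name): a dict with "fovy" (degrees; the focal length in pixels is half the picture's height over the tangent of half this angle, whatever the lens; pixels are square), "cx", "cy" (the principal point, pixels), "dist" ([k1, k2, p1, p2, k3] as OpenCV has them; the pictures are not rectified), "eye" and "rotation" of the camera in the world. Camera axes: x right, y up, looking along -z (the intrinsics and any distortion apply to the point x, -y, -z); pixel columns grow to the right and rows downward; lengths in m; the calibration is good to about 2 mm. A picture is of the moment at which its call begins. camera_model takes no time and is no camera call.
- order.job_done(): hands the job in, once; it reports no verdict.
The state is a dict: "clock": time; "joint_pos": joint angles; "joint_vel": joint speeds; "tau": joint torques, N m; "eef_pos": TCP position; "tool_rot": TCP orientation; "ft_force": force on the tool from outside, world axes, zero at the start; "ft_torque": the same for the moment, N m; "grip_width": finger opening in m.
Only numpy, scipy, OpenCV 4.12 (cv2) and the standard library are available. Lean on these libraries where they do the work, as an engineer would, in place of code of your own. Each camera call takes 0.05 s, during which the arm holds its last target.

## Task

One of the four grey caps on the green castings is not fully home: press on the caps near their edges with a fingertip, without forcing them, until you find the one that rocks, then push that cap down in the middle until it is fully home and level. Finish while still holding it down with the fingertip, touching no other cap and none of the loose things; do not lift any cap, and leave the measuring things and the mug where they stand.

Things in the scene. Friction and masses are not known exactly. Their poses are not given: they have to be found in the camera images.
- cap_a: one of four identical grey push-on caps, each on a green casting fixed in the plate: round, 80 mm across, flat top, skirt that hides its seat. Origin: centre of the flat top; z points up out of the cap. Tops stand 96 to 111 mm above the table: casting heights differ by up to 8 mm, so height does not tell which cap is loose
- cap_b: identical to cap_a. Three of the four caps are home and solid under the finger anywhere; the loose one (any of the four) stands 5 mm too high on its seat, yet lies level until touched. No cap can turn or shift sideways
- cap_c: identical to cap_a. The loose cap, pressed off centre, tips under 2 to 3 N (about 0.15 rad when pressed 24 mm from the centre with 4 N, the pressed side sinking 2 to 4 mm, then firm) and springs back level when released
- cap_d: identical to cap_a. The loose cap, pressed in the middle with more than about 8 N (12 to 20 N is ample), slides down 5 mm, stops solid and stays there; pressed at its edge it only tips
- plate: aluminium fixture plate, 250 x 470 x 20 mm, fixed on the table; the four castings stand in it in a zigzag, about 150 mm apart. Origin: centre of its underside
- ring_gauge: steel ring, 42 mm across, 14 mm high, loose on the plate. Origin: centre of its underside
- bolt: hex bolt standing on its head, 22 mm across, 39 mm high, loose on the plate. Origin: centre of its underside
- gauge_block: steel block 35 x 12 x 30 mm high, loose on the plate. Origin: centre of its underside
- stylus_holder: small probe module 26 mm across, 60 mm high, its stylus upwards, loose on the plate. Origin: centre of its underside
- ref_sphere: grey ball on a black stem, foot 52 mm across, 118 mm high, loose on the table. Origin: centre of its underside
- caliper: caliper lying flat, 210 mm long, 11 mm high, loose on the table. Origin: middle of its beam, underside
- mug: white mug, 80 mm across, 95 mm high, loose on the table. Origin: centre of its underside
There are look-alikes about, which are no part of the job. There is more than one size of the caliper; the job needs the larger.

How it is judged:
On the way, in this order (a step that is already met when the one before it is completed fails the run):
1. the loose cap is made to rock: it tips by more than 0.05 rad (3 degrees) under a press (angle between any of cap_a, cap_b, cap_c, cap_d's own z axis and vertical above 0.05 rad), for 0.02 s.
2. the loose cap is pushed home: down by more than 4 mm and level within 0.035 rad (2 degrees) (((distance of cap_a from where it was at the start of the episode above 0.004 m and angle between cap_a's own z axis and vertical below 0.035 rad) or (distance of cap_b from where it was at the start of the episode above 0.004 m and angle between cap_b's own z axis and vertical below 0.035 rad) or (distance of cap_c from where it was at the start of the episode above 0.004 m and angle between cap_c's own z axis and vertical below 0.035 rad) or (distance of cap_d from where it was at the start of the episode above 0.004 m and angle between cap_d's own z axis and vertical below 0.035 rad))), for 0.2 s.
At the end, for the whole second after the job is handed in: The cap that was loose is down by more than 4 mm of its 5 mm, all four caps are level within 0.035 rad and still, the fingers press on the once-loose cap with more than 2 N, and the robot touches no other cap, or bystander (((distance of cap_a from where it was at the start of the episode above 0.004 m and angle between cap_a's own z axis and vertical below 0.035 rad and contact force between the fingers and cap_a above 2 N and contact force between each of the arm, the fingers and cap_b below 0.3 N and contact force between each of the arm, the fingers and cap_c below 0.3 N and contact force between each of the arm, the fingers and cap_d below 0.3 N) or (distance of cap_b from where it was at the start of the episode above 0.004 m and angle between cap_b's own z axis and vertical below 0.035 rad and contact force between the fingers and cap_b above 2 N and contact force between each of the arm, the fingers and cap_a below 0.3 N and contact force between each of the arm, the fingers and cap_c below 0.3 N and contact force between each of the arm, the fingers and cap_d below 0.3 N) or (distance of cap_c from where it was at the start of the episode above 0.004 m and angle between cap_c's own z axis and vertical below 0.035 rad and contact force between the fingers and cap_c above 2 N and contact force between each of the arm, the fingers and cap_a below 0.3 N and contact force between each of the arm, the fingers and cap_b below 0.3 N and contact force between each of the arm, the fingers and cap_d below 0.3 N) or (distance of cap_d from where it was at the start of the episode above 0.004 m and angle between cap_d's own z axis and vertical below 0.035 rad and contact force between the fingers and cap_d above 2 N and contact force between each of the arm, the fingers and cap_a below 0.3 N and contact force between each of the arm, the fingers and cap_b below 0.3 N and contact force between each of the arm, the fingers and cap_c below 0.3 N)) and angle between each of cap_a, cap_b, cap_c, cap_d's own z axis and vertical below 0.035 rad and linear speed of each of cap_a, cap_b, cap_c, cap_d below 0.01 m/s and contact force between each of the arm, the fingers and ring_gauge below 0.3 N and contact force between each of the arm, the fingers and bolt below 0.3 N and contact force between each of the arm, the fingers and gauge_block below 0.3 N and contact force between each of the arm, the fingers and stylus_holder below 0.3 N and contact force between each of the arm, the fingers and ref_sphere below 0.3 N and contact force between each of the arm, the fingers and caliper below 0.3 N and contact force between each of the arm, the fingers and mug below 0.3 N); the arm keeps its last pose, push and grip.
It fails at once if a cap is pressed with more than 40 N (contact force between any of the fingers, the arm and cap_a above 40 N or contact force between any of the fingers, the arm and cap_b above 40 N or contact force between any of the fingers, the arm and cap_c above 40 N or contact force between any of the fingers, the arm and cap_d above 40 N).
It fails at once if a second cap is shifted or levered up by more than 3 mm (distance of each of cap_b, cap_a from where it was at the start of the episode above 0.003 m or distance of each of cap_c, cap_a from where it was at the start of the episode above 0.003 m or distance of each of cap_c, cap_b from where it was at the start of the episode above 0.003 m or distance of each of cap_d, cap_a from where it was at the start of the episode above 0.003 m or distance of each of cap_d, cap_b from where it was at the start of the episode above 0.003 m or distance of each of cap_d, cap_c from where it was at the start of the episode above 0.003 m).
It fails at once if a bystander is moved or lifted by more than 20 mm (distance of any of ring_gauge, bolt, gauge_block, stylus_holder, ref_sphere, caliper, mug from where it was at the start of the episode above 0.02 m).
It also fails if it takes over 48 s, if anything falls off the work surface, if the arm or the gripper's body presses on something with over 40 N, if the wrist force passes 120 N, or if a joint passes its speed limit or range.

## Working session

There is one attempt and no reset: what is moved stays moved. The work goes in short steps, Python scripts to look and compute and a tool call to move; the robot and the scene stay as the last step left them, time stands still between calls to the robot, and variables do not carry over. Pictures are saved under pics/ and viewed, and the job is handed in when it is done.

Besides the shell and the picture viewer there is one more tool, called after "Call:" as name(argument=value, ...) on one line, values as JSON. carry_out: Moves the arm, as the interface text tells. Its arguments: {"type":"object","properties":{"moves":{"type":"array","items":{"type":"array","items":{"type":"number","minimum":-1,"maximum":1}}}},"required":["moves"]}

```bash
mkdir -p pics; python3 - <<'E'
from workcell import bot, imaging, order
import cv2
print(bot.get_obs())
for n in("scene","top"):
    im=imaging.camera(n); cv2.imwrite(f"pics/{n}0.png",im[:,:,::-1]); print(imaging.camera_model(n))
E
```

```text
{'clock': 0.0, 'joint_pos': array([1.30198313e+00, 2.41409751e-01, 3.76146320e-03, 1.33518974e+00,
       2.00589246e-05, 1.57078125e+00]), 'joint_vel': array([ 6.47707982e-04,  6.87999924e-04,  2.85777559e-03, -3.75499079e-04,
       -8.93494019e-04,  1.98702582e-05]), 'tau': array([ 9.84351718e-04, -3.72313821e+01,  2.52410585e+01,  1.69623335e-02,
        6.87723968e-05, -5.12647162e-06]), 'eef_pos': array([0.13263987, 0.48150596, 0.25542871]), 'tool_rot': array([ 7.95478349e-01,  6.05981150e-01, -8.18150122e-04,  6.10624690e-04]), 'ft_force': array([0.42413567, 0.33550454, 0.33678545]), 'ft_torque': array([-0.00783129, -0.01738302,  0.02892687]), 'grip_width': 0.0853716588321155}
{'fovy': 49.10869352215715, 'cx': 317.9606061113414, 'cy': 240.9949533454821, 'dist': array([-0.07048079,  0.        ,  0.        ,  0.        ,  0.        ]), 'eye': array([ 1.11231745, -0.19516703,  1.1647012 ]), 'rotation': array([0.21654999, 0.14078056, 0.53223659, 0.80623269])}
{'fovy': 43.35209679925033, 'cx': 322.5780988151162, 'cy': 243.18842462466284, 'dist': array([-0.14482999,  0.        ,  0.        ,  0.        ,  0.        ]), 'eye': array([0.44430796, 0.0580156 , 1.61218435]), 'rotation': array([ 0.03163804, -0.02642423, -0.69915145,  0.71378431])}
```

View pics/scene0.png

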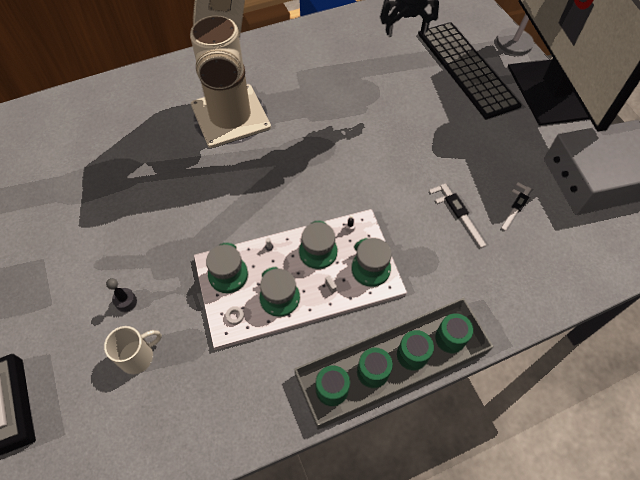

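View pics/top0.png

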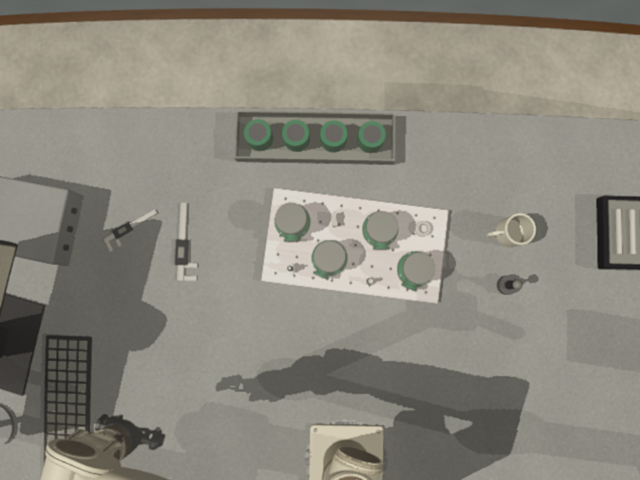

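The scene view shows cap tops near (224,264), (279,287), (318,240), (374,256). The top view shows them near (292,219), (380,228), (329,257), (418,268). I'll zoom in and segment them.

```bash
python3 - <<'E'
import cv2
a=cv2.imread("pics/scene0.png")[200:350,185:415]; b=cv2.imread("pics/top0.png")[180:310,255:455]
cv2.imwrite("pics/sc.png",cv2.resize(a,None,fx=3.4,fy=3.4,interpolation=2)); cv2.imwrite("pics/tc.png",cv2.resize(b,None,fx=4,fy=4,interpolation=2))
for n,pts in(("scene",[(224,258),(279,280),(318,233),(374,250),(224,275),(224,290)]),("top",[(292,219),(380,228),(329,257),(418,268),(292,237)])):
    im=cv2.imread(f"pics/{n}0.png"); h=cv2.cvtColor(im,cv2.COLOR_BGR2HSV)
    for p in pts: print(n,p,im[p[1],p[0]],h[p[1],p[0]])
E
```

```text
scene (224, 258) [109 119 127] [ 17  36 127]
scene (279, 280) [108 119 125] [ 19  35 125]
scene (318, 233) [108 118 127] [ 16  38 127]
scene (374, 250) [111 122 130] [ 17  37 130]
scene (224, 275) [41 44 47] [15 33 47]
scene (224, 290) [32 47 24] [ 70 125  47]
top (292, 219) [133 145 148] [ 24  26 148]
top (380, 228) [133 145 148] [ 24  26 148]
top (329, 257) [134 146 149] [ 24  26 149]
top (418, 268) [132 145 147] [ 26  26 147]
top (292, 237) [102 129  98] [ 64  61 129]
```

View pics/sc.png

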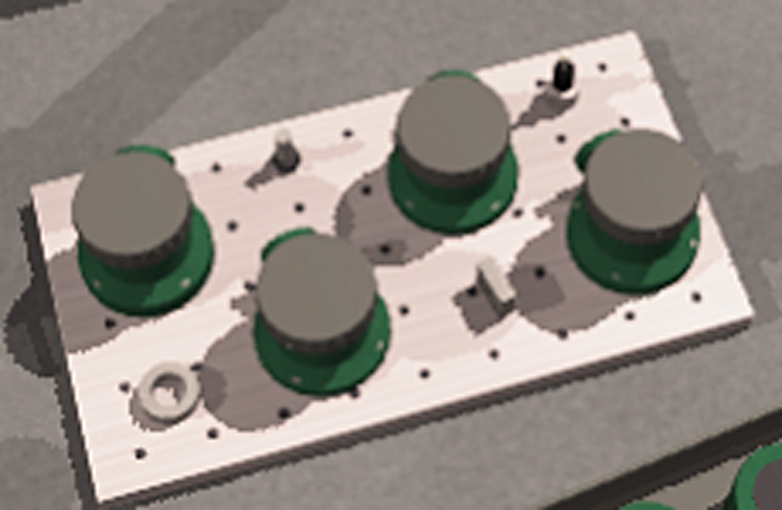

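View pics/tc.png

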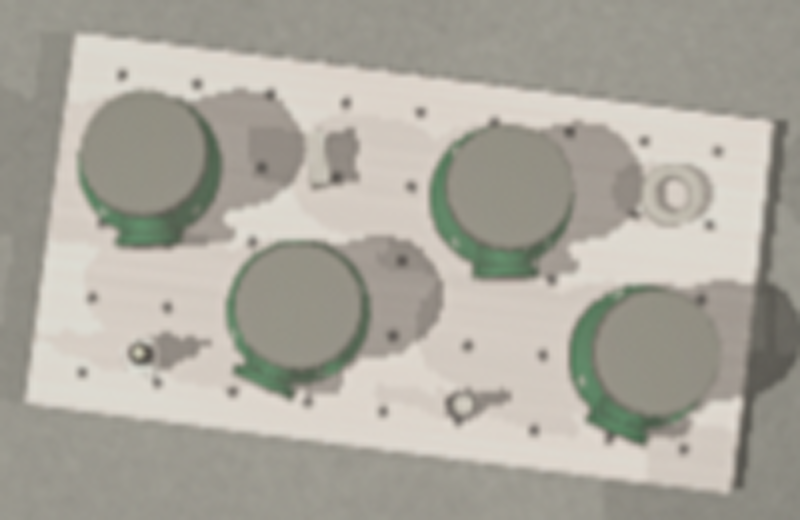

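```bash
cat > h.py <<'E'
import cv2,numpy as np
from scipy.spatial.transform import Rotation as R
def ray(m,px):
    f=240/np.tan(np.radians(m["fovy"]/2)); K=np.array([[f,0,m["cx"]],[0,f,m["cy"]],[0,0,1.]])
    u=cv2.undistortPoints(np.array([[px]],float),K,m["dist"])[0,0]
    d=R.from_quat(m["rotation"]).apply([u[0],-u[1],-1]); return m["eye"],d/np.linalg.norm(d)
def tri(m1,p1,m2,p2):
    (a,d),(b,e)=ray(m1,p1),ray(m2,p2)
    s=np.linalg.lstsq(np.c_[d,-e],b-a,rcond=None)[0]; P,Q=a+s[0]*d,b+s[1]*e
    return (P+Q)/2,np.linalg.norm(P-Q)
def onz(m,p,z):
    a,d=ray(m,p); return a+d*(z-a[2])/d[2]
def blob(im,s,tol):
    mk=np.zeros((482,642),np.uint8)
    cv2.floodFill(im.copy(),mk,s,0,(tol,)*3,(tol,)*3,4|cv2.FLOODFILL_MASK_ONLY|cv2.FLOODFILL_FIXED_RANGE|(255<<8))
    mk=cv2.morphologyEx(mk[1:-1,1:-1],cv2.MORPH_OPEN,np.ones((5,5),np.uint8))
    c=max(cv2.findContours(mk,0,cv2.CHAIN_APPROX_NONE)[0],key=cv2.contourArea)
    return cv2.fitEllipse(cv2.convexHull(c)),cv2.contourArea(c)
E
python3 - <<'E'
from h import *
from workcell import imaging
ms,mt=imaging.camera_model("scene"),imaging.camera_model("top")
S=cv2.imread("pics/scene0.png");T=cv2.imread("pics/top0.png")
for n,s,t in(("P1",(374,250),(292,219)),("P2",(318,233),(329,257)),("P3",(279,280),(380,228)),("P4",(224,258),(418,268))):
    a,A=blob(S,s,14);b,B=blob(T,t,9)
    P,e=tri(ms,a[0],mt,b[0]);print(n,np.round(a[0],1),np.round(a[1],1),A,np.round(b[0],1),np.round(b[1],1),B,P.round(4),"gap",round(e,4),onz(mt,b[0],.103).round(4),onz(ms,a[0],.103).round(4),"r",round(np.linalg.norm(P[:2]),3))
# loose things / plate corners, top view
for n,p,z in(("bolt?",(255+462/4,180+404/4),.05),("stylus",(255+140/4,180+352/4),.075),("block",(255+325/4,180+155/4),.05),("ring",(255+675/4,180+193/4),.034),("c1",(255+77/4,180+33/4),.02),("c2",(255+778/4,180+122/4),.02),("c3",(255+735/4,180+492/4),.02),("c4",(255+27/4,180+402/4),.02),("ball",(533,280),.1)):
    print(n,onz(mt,p,z).round(3))
E
```

```text
P1 [396.8 252.2] [69.2 92.4] 2139.0 [290.2 217.6] [29.4 29.9] 662.0 [0.6436 0.1761 0.114 ] gap 0.0538 [0.6315 0.1533 0.103 ] [0.6506 0.2047 0.103 ] r 0.667
P2 [317.9 235.9] [27.4 31.8] 644.5 [329.  256.1] [29.5 30.2] 669.0 [0.5368 0.0545 0.0994] gap 0.0014 [0.5363 0.0538 0.103 ] [0.539  0.0542 0.103 ] r 0.54
P3 [277.7 283.6] [30.6 34.3] 784.5 [382.2 225.6] [29.7 31.3] 681.5 [ 0.6163 -0.0776  0.1019] gap 0.0022 [ 0.6159 -0.0786  0.103 ] [ 0.6172 -0.0767  0.103 ] r 0.621
P4 [189.1 248. ] [ 77.3 228.7] 5031.5 [419.8 267.6] [30.1 31.9] 706.5 [ 0.5033 -0.1978  0.1716] gap 0.0679 [ 0.5121 -0.1745  0.103 ] [ 0.4518 -0.2336  0.103 ] r 0.541
bolt? [ 0.477 -0.055  0.05 ]
stylus [0.506 0.152 0.075]
block [0.637 0.037 0.05 ]
ring [ 0.619 -0.195  0.034]
c1 [0.72  0.203 0.02 ]
c2 [ 0.67  -0.266  0.02 ]
c3 [ 0.423 -0.239  0.02 ]
c4 [0.473 0.23  0.02 ]
ball [ 0.486 -0.466  0.1  ]
```

```bash
python3 - <<'E'
from h import *
from workcell import imaging
ms,mt=imaging.camera_model("scene"),imaging.camera_model("top")
S=cv2.imread("pics/scene0.png");T=cv2.imread("pics/top0.png")
for n,s,t in(("P1",(374,250),(292,219)),("P2",(318,233),(329,257)),("P3",(279,280),(380,228)),("P4",(224,258),(418,268))):
  b,B=blob(T,t,9)
  for tol in(7,10,12):
    a,A=blob(S,s,tol)
    P,e=tri(ms,a[0],mt,b[0]);print(n,tol,np.round(a[0],1),np.round(a[1],1),A,P.round(4),"gap",round(e,4))
E
```

```text
P1 7 [375.7 250.4] [30.1 35.7] 697.0 [0.6314 0.1553 0.1146] gap 0.0059
P1 10 [397.8 257.5] [66.6 81.4] 1949.0 [0.647  0.1786 0.0928] gap 0.0565
P1 12 [396.8 251.8] [69.8 91.3] 2094.5 [0.6434 0.176  0.1155] gap 0.0537
P2 7 [318. 236.] [27.  31.5] 636.0 [0.5369 0.0546 0.099 ] gap 0.0018
P2 10 [318. 236.] [27.2 31.7] 641.5 [0.5369 0.0546 0.0991] gap 0.0017
P2 12 [317.9 235.9] [27.3 31.8] 643.5 [0.5368 0.0545 0.0995] gap 0.0014
P3 7 [277.6 283.7] [30.2 33.5] 740.0 [ 0.6164 -0.0777  0.1014] gap 0.0021
P3 10 [277.6 283.7] [30.1 33.8] 763.5 [ 0.6164 -0.0778  0.1013] gap 0.0019
P3 12 [277.6 283.5] [30.4 34.3] 777.5 [ 0.6163 -0.0777  0.1022] gap 0.0021
P4 7 [198.  249.4] [ 66.7 101. ] 2501.0 [ 0.5048 -0.1904  0.1592] gap 0.0495
P4 10 [187.6 249.6] [ 75.5 238.1] 4772.5 [ 0.5034 -0.2004  0.1671] gap 0.0716
P4 12 [189.4 248.3] [ 76.7 229.1] 4945.5 [ 0.5034 -0.1977  0.1705] gap 0.0674
```

Call:
carry_out(moves=[[-0.18, 0.5, 0.2, 0.1, -1], [-0.37, 1, 0.4, 0.2, -1], [-0.37, 1, 0.4, 0.3, -1], [-0.37, 1, 0.4, 0.4, -1], [-0.37, 1, 0.4, 0.5, -1], [-0.37, 1, 0.4, 0.6, -1], [-0.37, 1, 0.4, 0.7, -1], [-0.37, 1, 0.4, 0.8, -1], [-0.37, 1, 0.4, 0.829, -1], [-0.37, 1, 0.4, 0.829, -1]])

```text
clock: 1.1
eef_pos: [0.2192, 0.4195, 0.2159]
tool_rot: [1.0, 0.0, -0.0, 0.0]
ft_force: [0.0, -0.3, 0.5]
grip_width: -0.0001
```

```bash
python3 - <<'E'
from h import *
from workcell import imaging
ms,mt=imaging.camera_model("scene"),imaging.camera_model("top")
for p,q in(((374.1,252.4),(290.2,217.6)),((223.9,260.3),(419.8,267.6))): print(tri(ms,p,mt,q))
E
```

```text
(array([0.63149163, 0.15413949, 0.10619883]), np.float64(0.0021408846894330528))
(array([ 0.51285094, -0.17176457,  0.10230564]), np.float64(0.005889160453800444))
```

Call:
carry_out(moves=[[0.4, 0.35, 0, 0, -1], [0.8, 0.7, 0, 0, -1], [0.95, 0.85, 0, 0, -1]])

```text
clock: 1.4
eef_pos: [0.3158, 0.333, 0.2161]
tool_rot: [1.0, 0.001, 0.0, 0.001]
ft_force: [0.1, 0.6, -0.1]
grip_width: -0.0
```

Call:
carry_out(moves=[[0.4, 0.35, 0, 0, -1], [0.8, 0.7, 0, 0, -1], [0.95, 0.85, 0, 0, -1]])

```text
clock: 1.7
eef_pos: [0.4114, 0.2475, 0.2162]
tool_rot: [1.0, -0.0, 0.0, 0.0]
ft_force: [-0.3, -0.2, 0.7]
grip_width: -0.0003
```

Call:
carry_out(moves=[[0.4, 0.3, 0, 0, -1], [0.8, 0.6, 0, 0, -1], [0.95, 0.8, 0, 0, -1]])

```text
clock: 2.0
eef_pos: [0.5073, 0.1675, 0.2159]
tool_rot: [1.0, -0.0, 0.001, 0.0]
ft_force: [0.2, 0.4, -0.6]
grip_width: -0.0002
```

Call:
carry_out(moves=[[0.4, 0.2, 0, 0, -1], [0.8, 0.4, 0, 0, -1], [0.95, 0.47, 0.2, 0, -1], [0.95, 0.47, 0.4, 0, -1], [0.95, 0.47, 0.4, 0, -1]])

```text
clock: 2.5
eef_pos: [0.5975, 0.1217, 0.1722]
tool_rot: [1.0, 0.0, -0.004, 0.001]
ft_force: [-0.8, -0.8, -0.8]
grip_width: 0.0001
```

Call:
carry_out(moves=[[0.3, 0, 0, 0, -1], [0.3, 0, 0.1, 0, -1], [0.3, 0, 0.16, 0, -1], [0.3, 0, 0.2, 0, -1], [0.3, 0, 0.2, 0, -1]])

```text
clock: 3.0
eef_pos: [0.6281, 0.1229, 0.1558]
tool_rot: [1.0, 0.0, -0.001, 0.0]
ft_force: [-0.6, 0.8, 0.1]
grip_width: -0.0001
```

```bash
python3 - <<'E'
from workcell import bot, imaging
import cv2
for n in("scene","top"):
    im=imaging.camera(n); cv2.imwrite(f"pics/{n}1.png",im[:,:,::-1])
cv2.imwrite("pics/s1.png",cv2.resize(cv2.imread("pics/scene1.png")[130:350,185:455],None,fx=2.7,fy=2.7))
o=bot.get_obs();print(o["clock"],o["eef_pos"],o["ft_force"])
E
```

```text
3.1 [0.62883683 0.12293597 0.15679741] [ 0.4495828  -0.12287192  0.48954682]
```

View pics/s1.png

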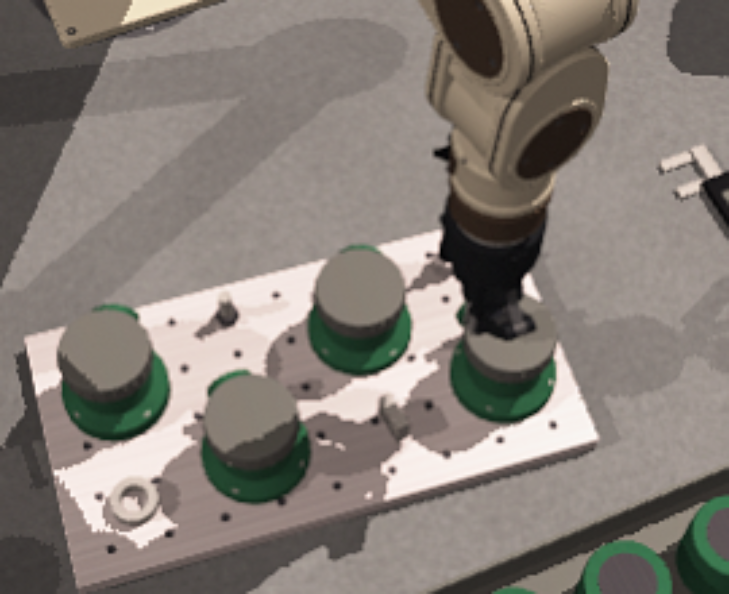

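The fingertip hangs over the left part of P1, at about (500,320) in the enlarged view. I'll go down in small steps.

Call:
carry_out(moves=[[0.01, 0, 0.02, 0, -1], [0.02, 0, 0.04, 0, -1], [0.02, 0, 0.06, 0, -1], [0.02, 0, 0.06, 0, -1]])

```text
clock: 3.5
eef_pos: [0.6311, 0.1227, 0.1499]
tool_rot: [1.0, -0.0, -0.0, 0.0]
ft_force: [0.1, -0.4, 0.1]
grip_width: -0.0001
```

Call:
carry_out(moves=[[0, 0, 0.02, 0, -1], [0, 0, 0.04, 0, -1], [0, 0, 0.04, 0, -1]])

```text
clock: 3.8
eef_pos: [0.6311, 0.1227, 0.1458]
tool_rot: [1.0, -0.0, -0.0, 0.0]
ft_force: [0.3, 0.3, 0.1]
grip_width: -0.0001
```

Call:
carry_out(moves=[[0, 0, 0.015, 0, -1], [0, 0, 0.03, 0, -1], [0, 0, 0.03, 0, -1]])

```text
clock: 4.1
eef_pos: [0.6311, 0.1227, 0.143]
tool_rot: [1.0, -0.0, -0.0, 0.0]
ft_force: [-0.4, -0.8, 0.1]
grip_width: 0.0001
```

Call:
carry_out(moves=[[0, 0, 0.01, 0, -1], [0, 0, 0.02, 0, -1], [0, 0, 0.02, 0, -1]])

```text
clock: 4.4
eef_pos: [0.6312, 0.1227, 0.1411]
tool_rot: [1.0, -0.0, -0.0, 0.0]
ft_force: [0.3, -0.0, -0.3]
grip_width: -0.0001
```

Call:
carry_out(moves=[[0, 0, 0.01, 0, -1], [0, 0, 0.02, 0, -1], [0, 0, 0.02, 0, -1]])

```text
clock: 4.7
eef_pos: [0.6312, 0.1227, 0.1391]
tool_rot: [1.0, -0.0, -0.0, 0.0]
ft_force: [0.6, 0.5, 0.4]
grip_width: 0.0001
```

Call:
carry_out(moves=[[0, 0, 0.01, 0, -1], [0, 0, 0.02, 0, -1], [0, 0, 0.02, 0, -1]])

```text
clock: 5.0
eef_pos: [0.6312, 0.1227, 0.1371]
tool_rot: [1.0, -0.0, -0.0, 0.0]
ft_force: [0.4, -0.2, 0.1]
grip_width: -0.0
```

Tip at about 0.112, with contact expected between 0.111 and 0.104. I'll use 1 mm steps now.

Call:
carry_out(moves=[[0, 0, 0.01, 0, -1], [0, 0, 0.01, 0, -1]])

```text
clock: 5.2
eef_pos: [0.6313, 0.1227, 0.1361]
tool_rot: [1.0, -0.0, -0.0, 0.0]
ft_force: [-0.2, 0.1, -0.0]
grip_width: 0.0004
```

Call:
carry_out(moves=[[0, 0, 0.01, 0, -1], [0, 0, 0.01, 0, -1]])

```text
clock: 5.4
eef_pos: [0.6312, 0.1227, 0.1352]
tool_rot: [1.0, -0.0, -0.0, 0.0]
ft_force: [-0.6, -0.3, 0.2]
grip_width: -0.0001
```

Call:
carry_out(moves=[[0, 0, 0.01, 0, -1], [0, 0, 0.01, 0, -1]])

```text
clock: 5.6
eef_pos: [0.6312, 0.1227, 0.1342]
tool_rot: [1.0, -0.0, -0.0, 0.0]
ft_force: [-0.0, 0.1, 0.4]
grip_width: -0.0
```

Call:
carry_out(moves=[[0, 0, 0.01, 0, -1], [0, 0, 0.01, 0, -1]])

```text
clock: 5.8
eef_pos: [0.6312, 0.1227, 0.1332]
tool_rot: [1.0, -0.0, -0.0, 0.0]
ft_force: [-0.7, 0.1, -0.1]
grip_width: 0.0004
```

Call:
carry_out(moves=[[0, 0, 0.01, 0, -1], [0, 0, 0.01, 0, -1]])

```text
clock: 6.0
eef_pos: [0.6312, 0.1227, 0.1321]
tool_rot: [1.0, -0.0, -0.0, 0.0]
ft_force: [-0.4, 0.5, -0.1]
grip_width: -0.0004
```

Call:
carry_out(moves=[[0, 0, 0.01, 0, -1], [0, 0, 0.01, 0, -1]])

```text
clock: 6.2
eef_pos: [0.6313, 0.1228, 0.1312]
tool_rot: [1.0, -0.0, 0.0, -0.0]
ft_force: [-0.0, -0.3, 0.1]
grip_width: 0.0002
```

Call:
carry_out(moves=[[0, 0, 0.01, 0, -1], [0, 0, 0.01, 0, -1]])

```text
clock: 6.4
eef_pos: [0.6314, 0.1228, 0.1303]
tool_rot: [1.0, -0.0, 0.0, -0.0]
ft_force: [-1.0, -0.9, 1.2]
grip_width: -0.0001
```

Call:
carry_out(moves=[[0, 0, 0.01, 0, -1], [0, 0, 0.01, 0, -1]])

```text
clock: 6.6
eef_pos: [0.6314, 0.1228, 0.1294]
tool_rot: [1.0, -0.0, 0.0, -0.0]
ft_force: [-0.8, 0.4, 1.9]
grip_width: 0.0
```

Call:
carry_out(moves=[[0, 0, 0.01, 0, -1], [0, 0, 0.01, 0, -1], [0, 0, 0.01, 0, -1]])

```text
clock: 6.9
eef_pos: [0.6314, 0.1229, 0.1285]
tool_rot: [1.0, -0.0, 0.0, -0.0]
ft_force: [-0.9, 0.7, 2.0]
grip_width: -0.0001
```

Call:
carry_out(moves=[[0, 0, 0.01, 0, -1], [0, 0, 0.01, 0, -1], [0, 0, 0.01, 0, -1]])

```text
clock: 7.2
eef_pos: [0.6314, 0.123, 0.1276]
tool_rot: [1.0, -0.0, 0.0, -0.0]
ft_force: [-1.8, 0.6, 3.3]
grip_width: -0.0
```

Call:
carry_out(moves=[[0, 0, 0.005, 0, -1], [0, 0, 0.01, 0, -1], [0, 0, 0.01, 0, -1]])

```text
clock: 7.5
eef_pos: [0.6315, 0.123, 0.1273]
tool_rot: [1.0, -0.0, 0.0, -0.0]
ft_force: [-1.3, 0.6, 6.9]
grip_width: -0.0
```

```bash
python3 - <<'E'
from workcell import bot, imaging
import cv2
for n in("scene","top"):
    im=imaging.camera(n); cv2.imwrite(f"pics/{n}2.png",im[:,:,::-1])
a=cv2.imread("pics/scene1.png")[225:300,335:410];b=cv2.imread("pics/scene2.png")[225:300,335:410]
cv2.imwrite("pics/s2.png",cv2.resize(cv2.hconcat([a,b]),None,fx=5,fy=5,interpolation=2))
o=bot.get_obs();print(o["clock"],o["eef_pos"],o["ft_force"],o["ft_torque"])
E
```

```text
7.6 [0.63148498 0.12295646 0.12732602] [-1.77376793  0.42230714  6.96596161] [0.26475007 0.46025286 0.03308014]
```

View pics/s2.png

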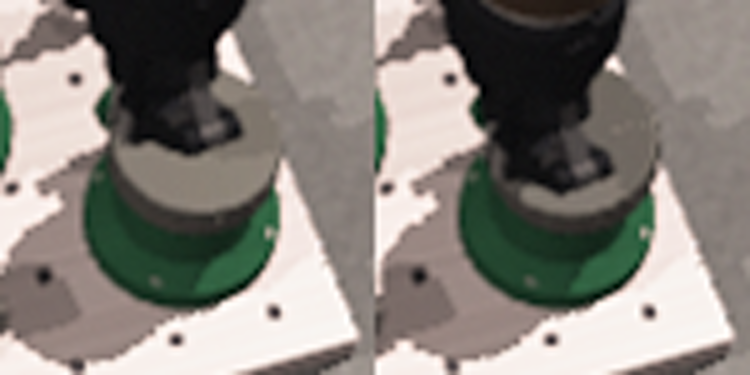

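P1 gave way about 3 mm at 2–3 N and then went firm. The picture shows its pressed side (left half of the right-hand crop) sunk and its shading changed, so P1 is the loose cap. I'll lift, centre and press.

Call:
carry_out(moves=[[0, 0, -0.05, 0, -1], [0, 0, -0.12, 0, -1], [0, -0.15, -0.12, 0, -1], [0, -0.31, -0.12, 0, -1], [0, -0.31, -0.12, 0, -1], [0, -0.31, -0.12, 0, -1]])

```text
clock: 8.2
eef_pos: [0.6309, 0.1548, 0.1376]
tool_rot: [1.0, 0.001, -0.0, 0.0]
ft_force: [0.4, 0.1, 0.2]
grip_width: 0.0002
```

```bash
python3 - <<'E'
from workcell import bot, imaging
import cv2
for n in("scene","top"):
    im=imaging.camera(n); cv2.imwrite(f"pics/{n}3.png",im[:,:,::-1])
a=cv2.imread("pics/scene3.png")[225:300,335:410];b=cv2.imread("pics/top3.png")[180:255,255:330]
cv2.imwrite("pics/s3.png",cv2.resize(cv2.hconcat([a,b]),None,fx=5,fy=5,interpolation=2))
o=bot.get_obs();print(o["clock"],o["eef_pos"],o["ft_force"],o["ft_torque"])
E
```

```text
8.3 [0.63101084 0.15388552 0.13784708] [-0.07385587 -1.15493776 -0.10831818] [-0.0775918   0.03777039 -0.04631669]
```

View pics/s3.png

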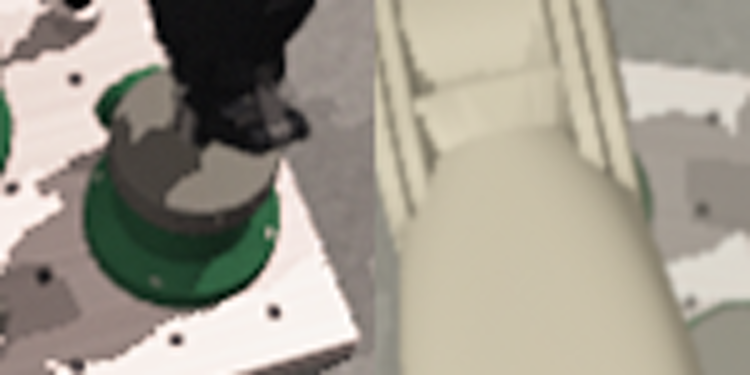

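```bash
python3 - <<'E'
from h import *
from workcell import imaging
m=imaging.camera_model("scene")
def c(n,u,v,z): print(n,onz(m,(335+u/5-.4,225+v/5-.4),z).round(4))
for p in((195,128),(265,152),(310,128)): c("tip3",*p,.1128)
for p in((130,145),(185,153),(240,130)): c("tip1",*p,.131)
for p in((130,170),(190,192),(236,170)): c("tip2",*p,.1025)
for p in((110,135),(280,140),(195,213),(165,70)): c("cap",*p,.1055)
E
python3 - <<'E'
import cv2
a=cv2.imread("pics/scene3.png")[225:275,345:410]
cv2.imwrite("pics/s4.png",cv2.resize(cv2.convertScaleAbs(a,alpha=2.0,beta=15),None,fx=12,fy=12,interpolation=0))
E
```

```text
tip3 [0.6293 0.1544 0.1128]
tip3 [0.6531 0.1783 0.1128]
tip3 [0.65   0.2031 0.1128]
tip1 [0.634  0.1177 0.131 ]
tip1 [0.6474 0.1386 0.131 ]
tip1 [0.6465 0.1666 0.131 ]
tip2 [0.6326 0.1207 0.1025]
tip2 [0.6536 0.141  0.1025]
tip2 [0.6517 0.1655 0.1025]
cap [0.6139 0.1192 0.1055]
cap [0.647  0.1902 0.1055]
cap [0.6655 0.1374 0.1055]
cap [0.5926 0.1577 0.1055]
```

View pics/s4.png

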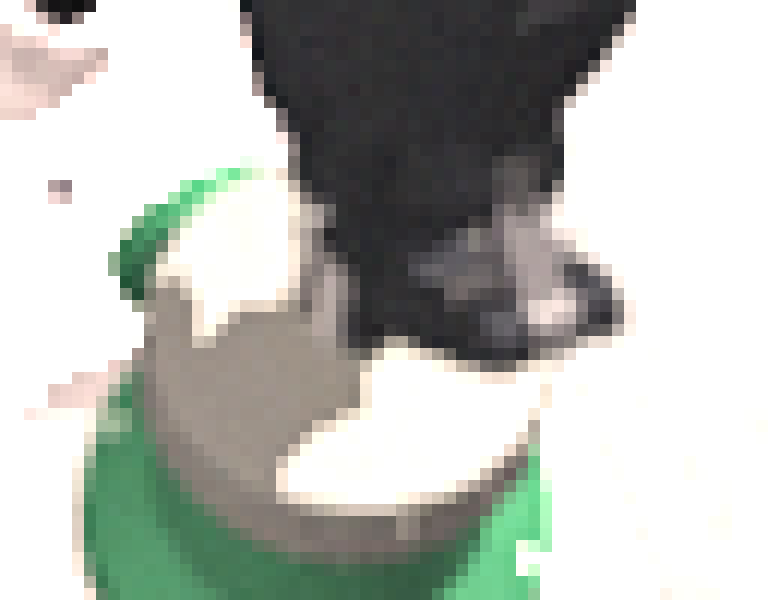

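The lowest finger corner, about (360,350) in the enlarged crop, casts to roughly (0.633, 0.154). That matches the TCP and the cap centre. The dark parts to its right are linkage higher up. Now I'll press in the middle.

Call:
carry_out(moves=[[0, 0, 0.02, 0, -1], [0, 0, 0.04, 0, -1], [0, 0, 0.065, 0, -1], [0, 0, 0.065, 0, -1]])

```text
clock: 8.7
eef_pos: [0.6313, 0.1534, 0.1316]
tool_rot: [1.0, -0.0, -0.0, 0.0]
ft_force: [0.1, 0.2, 0.4]
grip_width: -0.0003
```

Call:
carry_out(moves=[[0, 0, 0.01, 0, -1], [0, 0, 0.01, 0, -1], [0, 0, 0.01, 0, -1]])

```text
clock: 9.0
eef_pos: [0.6314, 0.1535, 0.1314]
tool_rot: [1.0, -0.0, 0.0, 0.0]
ft_force: [-1.3, -1.9, 3.6]
grip_width: -0.0003
```

Call:
carry_out(moves=[[0, 0, 0.01, 0, -1], [0, 0, 0.01, 0, -1], [0, 0, 0.01, 0, -1]])

```text
clock: 9.3
eef_pos: [0.6314, 0.1536, 0.1307]
tool_rot: [1.0, -0.0, 0.0, 0.0]
ft_force: [-2.3, -1.0, 5.7]
grip_width: -0.0002
```

Call:
carry_out(moves=[[0, 0, 0.01, 0, -1], [0, 0, 0.01, 0, -1], [0, 0, 0.01, 0, -1]])

```text
clock: 9.6
eef_pos: [0.6314, 0.1535, 0.1299]
tool_rot: [1.0, -0.0, 0.0, 0.0]
ft_force: [-1.5, -1.0, 6.7]
grip_width: -0.0001
```

Call:
carry_out(moves=[[0, 0, 0.01, 0, -1], [0, 0, 0.01, 0, -1], [0, 0, 0.01, 0, -1]])

```text
clock: 9.9
eef_pos: [0.6314, 0.1535, 0.1289]
tool_rot: [1.0, -0.0, 0.0, 0.0]
ft_force: [-2.5, -1.7, 7.1]
grip_width: -0.0001
```

Call:
carry_out(moves=[[0, 0, 0.01, 0, -1], [0, 0, 0.01, 0, -1], [0, 0, 0.01, 0, -1]])

```text
clock: 10.2
eef_pos: [0.6314, 0.1535, 0.1279]
tool_rot: [1.0, -0.0, 0.0, 0.0]
ft_force: [-2.1, -1.2, 7.1]
grip_width: -0.0004
```

Call:
carry_out(moves=[[0, 0, 0.01, 0, -1], [0, 0, 0.01, 0, -1], [0, 0, 0.01, 0, -1]])

```text
clock: 10.5
eef_pos: [0.6314, 0.1535, 0.1269]
tool_rot: [1.0, -0.0, 0.0, 0.0]
ft_force: [-2.4, -1.1, 7.2]
grip_width: 0.0003
```

Call:
carry_out(moves=[[0, 0, 0.01, 0, -1], [0, 0, 0.01, 0, -1], [0, 0, 0.01, 0, -1]])

```text
clock: 10.8
eef_pos: [0.6314, 0.1535, 0.1263]
tool_rot: [1.0, -0.0, 0.001, 0.0]
ft_force: [-2.7, -1.8, 8.1]
grip_width: -0.0003
```

Constant 7 N slide over about 5 mm, and the force is rising now. I'll push on to about 15 N to seat it.

Call:
carry_out(moves=[[0, 0, 0.01, 0, -1], [0, 0, 0.01, 0, -1], [0, 0, 0.01, 0, -1]])

```text
clock: 11.1
eef_pos: [0.6315, 0.1535, 0.1263]
tool_rot: [1.0, -0.0, 0.001, -0.0]
ft_force: [-4.7, -1.7, 12.4]
grip_width: 0.0002
```

Call:
carry_out(moves=[[0, 0, 0.01, 0, -1], [0, 0, 0.01, 0, -1], [0, 0, 0.01, 0, -1]])

```text
clock: 11.4
eef_pos: [0.6315, 0.1536, 0.1262]
tool_rot: [1.0, -0.0, 0.001, -0.0]
ft_force: [-6.6, -1.8, 15.9]
grip_width: 0.0001
```

```bash
python3 - <<'E'
from workcell import bot, imaging
import cv2
for n in("scene","top"):
    im=imaging.camera(n); cv2.imwrite(f"pics/{n}5.png",im[:,:,::-1])
a=cv2.imread("pics/scene3.png")[225:300,335:410];b=cv2.imread("pics/scene5.png")[225:300,335:410]
cv2.imwrite("pics/s5.png",cv2.resize(cv2.hconcat([a,b]),None,fx=5,fy=5,interpolation=2))
o=bot.get_obs();print(o["clock"],o["eef_pos"],o["ft_force"],o["ft_torque"])
E
```

```text
11.5 [0.63146967 0.15355607 0.12614727] [-5.60250649 -1.92056655 16.52183785] [-0.4511962   1.26305628  0.04812095]
```

View pics/s5.png

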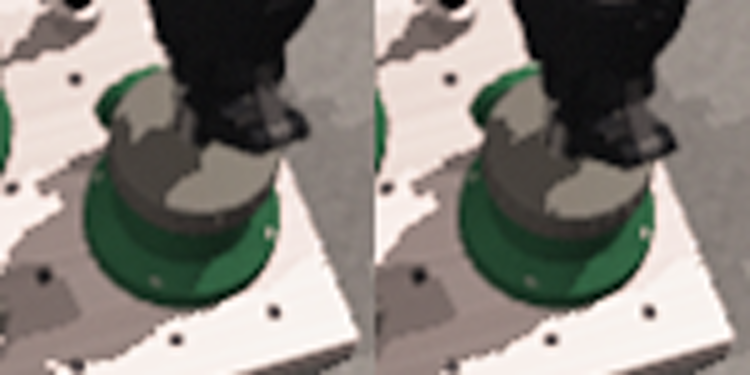

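View pics/scene5.png

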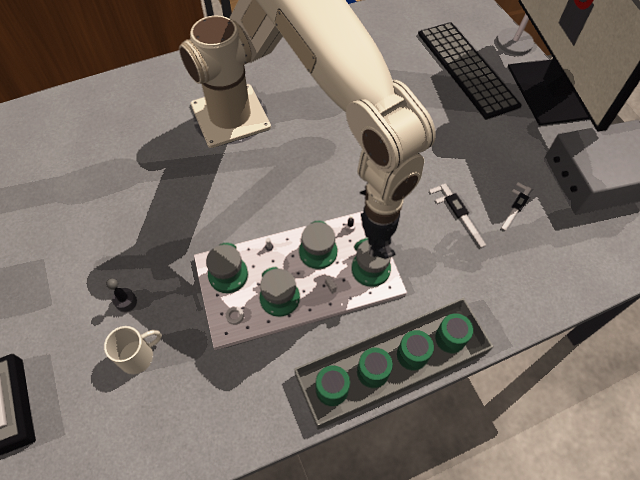

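```bash
python3 - <<'E'
from workcell import order
print(order.job_done())
E
```

```text
the job is handed in; nothing more can be done
None
```

I found the loose cap, pushed it home, and handed the job in while holding it down with about 16 N. It is the cap at about (0.632, 0.154), farthest from the base and to its left. No verdict was reported.

- **Finding the loose cap:** It was the first cap I tried. Pressed about 31 mm off centre, it gave way about 3 mm under 2–3 N and then went firm at about 7 N. The picture showed it tipped. I did not press the other three caps, since this one was clearly the loose one.
- **Pushing it home:** I pressed in the middle. The cap slid at a steady force of about 7 N and stopped solid 5.2 mm lower. Pushing on from there raised the force from 8 to 16 N with only 0.1 mm more travel.
- **Last checks:** The final picture shows the cap lower and level by eye, and the other caps and the loose things look unmoved. I did not measure the cap's tilt angle, either while it was tipped or at the end.
- **Disagreements:**
  - The slide force was slightly under the 8 N stated.
  - There was a sideways force of about 6 N while pressing.
  - In the scene view the dark gripper parts seemed off to the right of the cap centre. I took these to be linkage higher up and trusted the arm's position reading.

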